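# Offer up a belt pulley to the carousel drive's D-shaft

### The arm

A 6-joint arm with a two-finger parallel gripper is mounted at the origin on a cart in front of the work surface, level with it; the furniture and walls round the work are solid. World frame = base frame: x ahead of the robot, y to its left, z up, the work surface at z = 0. Lengths are in m, angles in rad, forces in N, time in s.
With the tool pointing down it reaches from about 0.35 to 0.975 m from the base axis. Payload 4.9 kg.
Tool frame: the origin (TCP) lies at the very end of the fingers, on their centre line; the grasp point (between the pads) lies 19 mm behind it; z points along the fingers, y is the line along which they close (so a half turn about z gives the same grasp; the last joint's range is limited). The gripper opens to 85 mm and grips with 20 to 120 N. Pads are 22 mm wide; open, the fingers measure 114 mm over their backs; the gripper's body (76 mm by 85 mm) begins 54 mm behind the grasp point. The pads swing forward as they close: fully open they stand 13 mm farther back than shut.
Start: joints at [1.025, 0.053, 1.613, -0, 1.476, -0.119], TCP at [0.259, 0.569, 0.231] pointing down, gripper open.
Joint ranges: [-3.01, 3.01], [-1.01, 2.22], [0.06, 2.58], [-1.02, 4.17], [0.09, 2.62], [-3.14, 3.14]. Speed limits (rad/s): [2.57, 2.57, 3.14, 3.14, 3.14, 3.14].

### API

Orientations are given as a rotation vector (axis times angle).
In Python, from station import ctrl, imaging gives the robot as it stands.
- The arm moves only by the tool play_rows, never from a script. Its argument "series" is a list of rows, each a list of 3 entries, a list of its own where there are three numbers: the opening, from 0 (shut) to 1 (fully open), then the shift along the tool's x, y, z each as a share of 0.05 m, from -1 to 1, then the turn, a rotation vector about the tool's x, y, z each as a share of 8 degrees, from -1 to 1. In form: [[grip, [dx, dy, dz], [ax, ay, az]], ...]. A call has 1 to 8 rows; each row shifts and turns the commanded pose from where the row before left it, along the tool's axes as they then stand; what a row does not reach is not made up. A row lasts 1/8 s, in which the tool goes at most 62.5 mm and 10.7 degrees, less where a joint would pass 70% of its speed; a pose out of reach is approached as far as the arm can. A call with a number of a shift or a turn outside -1 to 1 is refused whole. A call with a gripper value outside its range is refused whole. The fingers move at their own pace and stop on an object; "force" is the grip in N (left out, the last holds). Time passes only in rows, so rows that do not move let the fingers close. It gives the time, the measured TCP pose, the force, the opening and the grip force at its end, in the units of the state.
- ctrl.get_obs(): the state, without advancing time (a new reading comes with each control period).
- imaging.get_image(name): name is "side" or "top" or "wrist"; returns a dict with "color" (400x640x3 uint8, blue, green, red), "fx", "fy", "cx", "cy" (pixels), "extrinsics" (4x4, takes a point from world to camera coordinates); the wrist camera has in their place "hand_eye" (4x4, takes a point from camera to tool coordinates, whose origin is the TCP and whose axes are the flange's). Camera axes: x right, y down, z forward; pixel columns grow to the right and rows downward; lengths in m; the calibration is good to about 2 mm. A picture is of the moment at which its call begins: read the wrist's pose just before it. There is no depth.
- ctrl.finish_job(): hands the job in; it is judged then, once.
The state is a dict: "t": time; "q": joint angles; "dq": joint speeds; "effort": joint torques, N m; "tool_pos": TCP position; "tool_rot": TCP orientation; "contact_force": force on the tool from outside, world axes, zero at the start; "wrist_torque": the same for the moment, N m; "opening": finger opening in m; "grip_force": force on a finger pad.
Only numpy, scipy, OpenCV 4.12 (cv2) and the standard library are available. Lean on these libraries where they do the work, as an engineer would, in place of code of your own. Each camera call takes 0.05 s, during which the arm holds its last target. There are 200 camera calls.

### The job

Get the loose toothed pulley ready to be fixed on the vial carousel's drive: turn the motor's upright shaft so that its flat (you can feel it between the fingers) faces the access hole in the belt guard, then slide the pulley, hub up, without forcing it, down over the shaft with its set screw on that flat. Finish holding the pulley still in the gripper, level with the pulley already on the carousel and with its screw facing the access hole, so that I can tighten the screw through the hole: it drops if you let go, so do not let go or set it down on the shoulder. Leave the other things on the bench where they are.

Things in the scene. Friction and masses are not known exactly. Their poses are not given: they have to be found in the camera images.
- drive: Carousel drive, fixed: grey base 150 x 282 mm, aluminium gearbox 84 x 84 mm (top 60 mm, bearing cover 68 mm up) with dark motor on its -x side (to 108 mm). Origin on the bench, on the axis of the upright bare motor shaft; x points level from the shaft to the guard's access hole, z up.
- shaft_end (a point): Middle of the upper end of the bare steel motor shaft, 132 mm above the bench; does not turn with it; axes as the drive's. Shaft: diameter 20 mm, chamfered end, standing up from a shoulder (diameter 26 mm, top 72 mm above the bench). One flat runs along all of it above the shoulder, 5 mm from the axis: 15 mm over flat and back, 20 mm elsewhere.
- belt_line (a point): Point on the shaft axis 103.5 mm above the bench where the loose pulley's centre has to be held; axes as the drive's. The shaft turns against a steady drag of 0.2 N m and stays put. At the start its flat looks 0.8 to 1.5 rad anticlockwise (from above) of this x axis. Pads closed at an angle a from the flat's direction stop at 10 + 10 cos(60 deg - a) mm, for a up to 60 deg.
- access_hole (a point): Centre of the 16 mm access hole (black grommet) in the belt guard, 113 mm above the bench, 72.5 mm from the shaft axis. Guard: upright aluminium strip, 3 mm thick, 84 to 130 mm above the bench, beside both pulleys, its inner face 69.5 mm from the shaft axis, on two posts; ends folded 16 mm inwards, the near one 48 mm from the shaft along the drive's -y. Axes as the drive's.
- driven_pulley (a point): Centre of the pulley already fixed on the carousel spindle, same size as the loose one, 150 mm from the shaft along the drive's +y. Above it the carousel of eight cups, radius 51 mm, its vials reaching 164 mm above the bench.
- pulley_center (a point): Centre of the loose aluminium pulley, 0.12 kg, half-way up its 39 mm; starts hub up on the bench. From below: flanged toothed rim, diameter 44 mm, 19 mm high, then plain hub, diameter 34 mm, 20 mm high (grip this). Bore 22 mm right through, chamfered below. z up the bore, x from the bore to the set screw in the hub.
- screw (a point): Outer end of the slotted set screw in the loose pulley's hub, 17 mm from its axis, 29 mm above its underside. Its 6 mm wide point juts into the bore to 5.8 mm from the axis, 26 to 32 mm above the underside: the pulley goes 26 mm over the shaft's end at any angle, then farther only with the screw over the flat (within about 13 deg). Axes as the pulley's.
- spacer_ring: Bystander: plain aluminium ring, outside 36 mm, bore 22 mm, 12 mm high, no screw, lying on the bench; origin at the centre of its underside.
- screwdriver: Bystander: small screwdriver, 162 mm long, lying near the front edge; origin under its middle.
- beaker: Bystander: glass beaker, 52 mm across, 66 mm high; origin at the centre of its underside.
- petri_dish: Bystander: petri dish, 60 mm across, 15 mm high; origin at the centre of its underside.
- powder_jar: Bystander: white jar with screw cap, 49 mm across, 70 mm high; origin at the centre of its underside.
There are look-alikes about, which are no part of the job. What is shaped like the part that bears pulley_center but purple or red is not meant.

How it is judged:
By the outcome, as a careful person would: the job done as asked, in the order asked, and still so for the second after the job is handed in, while the arm keeps its last pose, push and grip.
It also fails if it takes over 64 s, if anything falls off the work surface, if the arm or the gripper's body presses on something with over 40 N, if the wrist force passes 120 N, or if a joint passes its speed limit or range.

## Working session

There is one attempt and no reset: what is moved stays moved. The work goes in short steps, Python scripts to look and compute and a tool call to move; the robot and the scene stay as the last step left them, time stands still between calls to the robot, and variables do not carry over. Pictures are saved under pics/ and viewed, at most 10 in all, crops included, and the job is handed in when it is done.

Besides the shell and the picture viewer there is one more tool, called after "Request:" as a command line: name --argument value ..., lists and objects as JSON in quotes. play_rows: Moves the arm, as the interface text tells. Shift numbers are shares of 0.05 m and turn numbers shares of 8 degrees, none past 1 either way. Its arguments: {"type":"object","properties":{"series":{"type":"array"},"force":{"type":"number"}},"required":["series"]}

```bash
mkdir -p pics; ls
cat > h.py <<'E'
from station import ctrl, imaging
import numpy as np, cv2
from scipy.spatial.transform import Rotation as R
def cam(n):
    o=ctrl.get_obs(); im=imaging.get_image(n)
    K=np.array([[im['fx'],0,im['cx']],[0,im['fy'],im['cy']],[0,0,1]])
    if 'extrinsics' in im: E=np.array(im['extrinsics'])
    else:
        T=np.eye(4);T[:3,:3]=R.from_rotvec(o['tool_rot']).as_matrix();T[:3,3]=o['tool_pos']
        E=np.linalg.inv(T@np.array(im['hand_eye']))
    return im['color'],K,E
def at_z(K,E,u,v,z):
    d=E[:3,:3].T@np.linalg.inv(K)@[u,v,1]; c=-E[:3,:3].T@E[:3,3]
    return c+d*(z-c[2])/d[2]
def proj(K,E,p):
    q=K@(E[:3,:3]@np.asarray(p)+E[:3,3]); return q[:2]/q[2]
def ray(K,E,u,v):
    return -E[:3,:3].T@E[:3,3], E[:3,:3].T@np.linalg.inv(K)@[u,v,1]
E
python3 - <<'E'
from h import *
np.set_printoptions(precision=4,suppress=True)
for n in ['top','side','wrist']:
    c,K,E=cam(n); cv2.imwrite(f'pics/{n}0.png',c); np.savez(f'{n}0.npz',K=K,E=E); print(n,K[0,0],-E[:3,:3].T@E[:3,3],E[:3,:3])
print(ctrl.get_obs())
E
```

```text
pics
top 407.791324444013 [0.4157 0.0613 1.3831] [[-0.0107 -0.9999 -0.0013]
 [-0.9958  0.0108 -0.0909]
 [ 0.0909  0.0003 -0.9959]]
side 513.2771080953257 [0.419  1.2461 0.8238] [[-0.9971 -0.0734 -0.0188]
 [-0.0214  0.5104 -0.8597]
 [ 0.0727 -0.8568 -0.5105]]
wrist 332.6588319703405 [0.1963 0.5984 0.3726] [[ 0.4151  0.9098 -0.0008]
 [ 0.8754 -0.3992  0.2725]
 [ 0.2476 -0.1139 -0.9622]]
{'t': 0.15, 'q': array([ 1.025 ,  0.0532,  1.614 ,  0.    ,  1.476 , -0.119 ]), 'dq': array([-0.0006, -0.0019, -0.0061, -0.0005,  0.0008,  0.0008]), 'effort': array([  0.0009, -39.4238, -37.0724,  -0.    ,   0.0046,  -0.    ]), 'tool_pos': array([0.2585, 0.5685, 0.2303]), 'tool_rot': array([-0.6652, -3.0698,  0.0023]), 'contact_force': array([ 0.1095, -0.6702, -0.1384]), 'wrist_torque': array([-0.0171,  0.0147, -0.002 ]), 'grip_force': 0.0, 'opening': 0.08549125860935654}
```

View pics/top0.png

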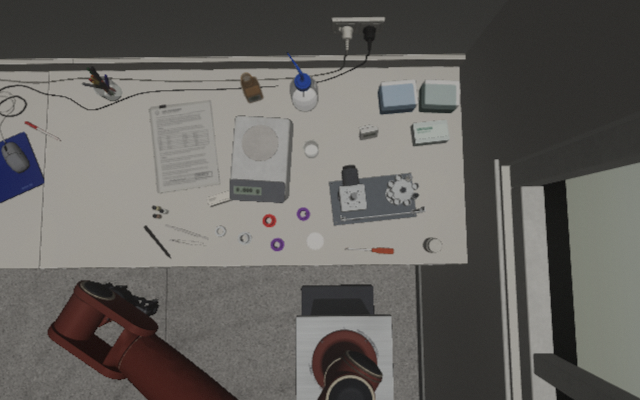

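View pics/side0.png

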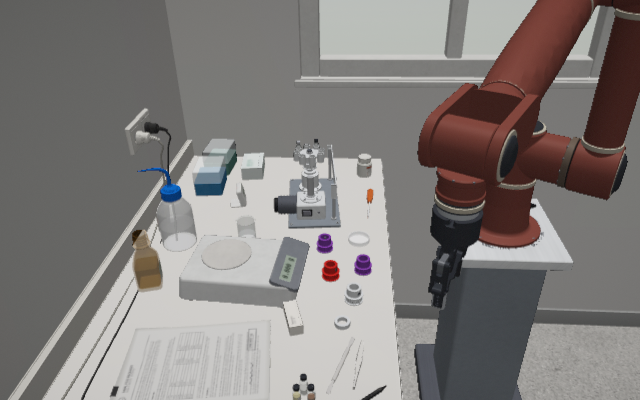

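Top view: the drive's shaft is at about (352,197), the carousel at (402,191) and the guard below them at row ~216. Pulley-shaped candidates are the silver one at (245,238), purple at (303,214) and (277,244), and red at (269,220). (221,231) is the flat spacer ring. Only the silver one fits, since the job excludes purple and red; I'll confirm it in a crop.

Run:
```python
from h import *
np.set_printoptions(precision=4,suppress=True)
t=cv2.imread('pics/top0.png');s=cv2.imread('pics/side0.png')
f=lambda im,u,v,w,h,k:cv2.resize(im[v:v+h,u:u+w],None,fx=k,fy=k,interpolation=cv2.INTER_CUBIC)
a=f(t,325,160,110,70,4) ; b=f(t,205,215,44,35,8)
c=f(s,325,270,44,35,8); d=f(s,270,135,80,95,6)[:,:440]
can=np.zeros((600,800,3),np.uint8)
can[:280,:440]=a; can[:280,440:792]=b; can[285:565,440:792]=c; can[285:600,:440]=d[:315]
cv2.imwrite('pics/m1.png',can)
z=np.load('top0.npz');K,E=z['K'],z['E']
for n,u,v,h in [('pul',245,238,.03),('shaft',352,197,.132),('car',402.5,191,.15),('ring',221,231,.006)]: print(n,at_z(K,E,u,v,h))
```

```text
pul [0.4121 0.3208 0.03  ]
shaft [ 0.5347 -0.0277  0.132 ]
car [ 0.5496 -0.1803  0.15  ]
ring [0.4364 0.4064 0.006 ]
```

View pics/m1.png

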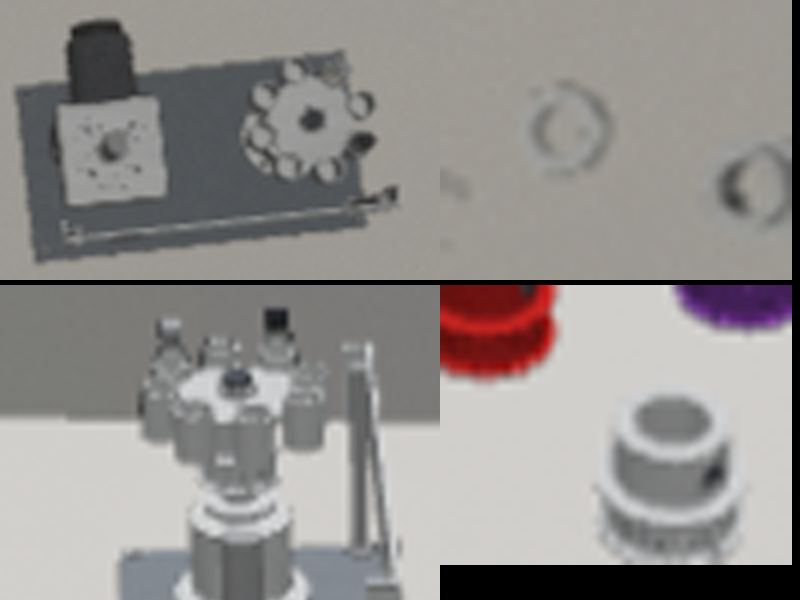

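The crop confirms it: the silver toothed pulley stands hub up, with its dark set screw at crop (715,470), which is side image (359,293). The ring at crop (570,130) is plain. Next I fly over the pulley for a close look.

```bash
cat > go.py <<'E'
# plan(x,y,z,yaw of tool y in deg, n): prints n rows' shifts/turns, tool down
from h import *
import sys
def plan(x,y,z,yaw,n):
    o=ctrl.get_obs(); p=np.array(o['tool_pos']); A=R.from_rotvec(o['tool_rot'])
    a=np.radians(yaw); yv=np.array([np.cos(a),np.sin(a),0]); zv=np.array([0,0,-1.]); xv=np.cross(yv,zv)
    B=R.from_matrix(np.stack([xv,yv,zv],1)); w=(A.inv()*B).as_rotvec()
    d=(np.array([x,y,z])-p)/n
    print('yaw now',np.round(np.degrees(np.arctan2(*A.as_matrix()[1::-1,1])),2),'q6',o['q'][5])
    for i in range(n):
        C=A*R.from_rotvec(w*i/n)
        print(np.round(C.inv().apply(d)/.05,3).tolist(), np.round(np.degrees(w/n)/8,3).tolist())
if __name__=='__main__': plan(*map(float,sys.argv[1:5]),int(sys.argv[5]))
E
python3 go.py .412 .321 .20 70 8
```

```text
yaw now 65.55 q6 -0.11899028577110689
[-0.606, -0.404, 0.076] [-0.001, -0.0, -0.07]
[-0.602, -0.41, 0.076] [-0.001, -0.0, -0.07]
[-0.598, -0.416, 0.076] [-0.001, -0.0, -0.07]
[-0.594, -0.422, 0.076] [-0.001, -0.0, -0.07]
[-0.589, -0.428, 0.076] [-0.001, -0.0, -0.07]
[-0.585, -0.433, 0.076] [-0.001, -0.0, -0.07]
[-0.581, -0.439, 0.076] [-0.001, -0.0, -0.07]
[-0.577, -0.445, 0.076] [-0.001, -0.0, -0.07]
```

Request:
play_rows --series '[[1,[-0.6,-0.42,0.076],[0,0,-0.07]],[1,[-0.6,-0.42,0.076],[0,0,-0.07]],[1,[-0.6,-0.42,0.076],[0,0,-0.07]],[1,[-0.59,-0.42,0.076],[0,0,-0.07]],[1,[-0.59,-0.42,0.076],[0,0,-0.07]],[1,[-0.59,-0.43,0.076],[0,0,-0.07]],[1,[-0.58,-0.44,0.076],[0,0,-0.07]],[1,[-0.58,-0.44,0.076],[0,0,-0.07]]]'

```text
t: 1.15
tool_pos: [0.4123, 0.3197, 0.2004]
tool_rot: [-0.544, -3.094, 0.0]
contact_force: [0.6, 0.3, 0.1]
opening: 0.0858
grip_force: 0.0
```

Request:
play_rows --series '[[1,[0,0,0],[0,0,0]],[1,[0,0,0],[0,0,0]]]'

```text
t: 1.4
tool_pos: [0.4118, 0.3211, 0.2008]
tool_rot: [-0.545, -3.093, -0.0]
contact_force: [-0.0, -0.6, -0.3]
opening: 0.0856
grip_force: 0.0
```

```bash
python3 - <<'E'
from h import *
c,K,E=cam('wrist'); cv2.imwrite('pics/w1.png',c); np.savez('w1.npz',K=K,E=E); print(ctrl.get_obs()['tool_pos'],ctrl.get_obs()['tool_rot'],ctrl.get_obs()['t'])
E
python3 go.py .50 -.035 .25 71.6 8
```

```text
[0.41162006 0.32140059 0.20088521] [-5.43919963e-01 -3.09384505e+00 -3.54592097e-04] 1.45
yaw now 70.06 q6 -0.7026150894513229
[-0.512, -0.762, -0.123] [0.0, -0.0, -0.024]
[-0.509, -0.764, -0.123] [0.0, -0.0, -0.024]
[-0.506, -0.766, -0.123] [0.0, -0.0, -0.024]
[-0.504, -0.767, -0.123] [0.0, -0.0, -0.024]
[-0.501, -0.769, -0.123] [0.0, -0.0, -0.024]
[-0.499, -0.771, -0.123] [0.0, -0.0, -0.024]
[-0.496, -0.772, -0.123] [0.0, -0.0, -0.024]
[-0.493, -0.774, -0.123] [0.0, -0.0, -0.024]
```

View pics/w1.png

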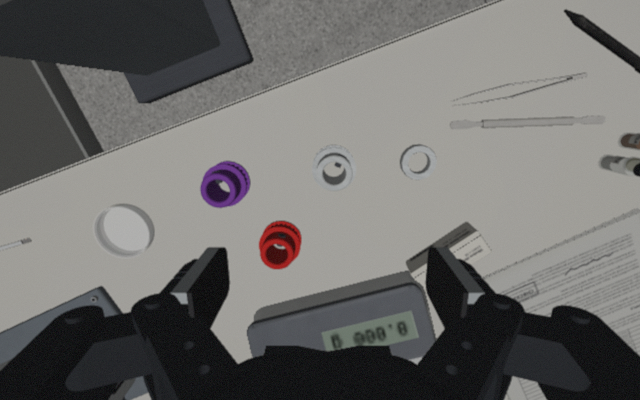

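The wrist view shows the pulley at (335,168), the spacer ring at (418,161), and purple/red look-alikes at (225,184) and (280,243). On to the shaft.

Request:
play_rows --series '[[1,[-0.51,-0.77,-0.123],[0,0,-0.024]],[1,[-0.51,-0.77,-0.123],[0,0,-0.024]],[1,[-0.5,-0.77,-0.123],[0,0,-0.024]],[1,[-0.5,-0.77,-0.123],[0,0,-0.024]],[1,[-0.5,-0.77,-0.123],[0,0,-0.024]],[1,[-0.5,-0.77,-0.123],[0,0,-0.024]],[1,[-0.5,-0.77,-0.123],[0,0,-0.024]],[1,[-0.5,-0.77,-0.123],[0,0,-0.024]]]'

```text
t: 2.45
tool_pos: [0.5003, -0.0366, 0.2506]
tool_rot: [0.5, 3.101, 0.0]
contact_force: [0.4, 0.7, 0.6]
opening: 0.0855
grip_force: 0.0
```

Request:
play_rows --series '[[0.45,[0,0,0],[0,0,0]],[0.45,[0,0,0],[0,0,0]],[0.45,[0,0,0],[0,0,0]]]'

```text
t: 2.82
tool_pos: [0.4996, -0.0348, 0.2498]
tool_rot: [-0.5, -3.101, -0.0]
contact_force: [0.3, -0.3, 1.0]
opening: 0.0384
grip_force: 0.0
```

Run:
```python
from h import *
z=np.load('w1.npz'); print('pulley',at_z(z['K'],z['E'],335,168,.039))
c,K,E=cam('wrist'); cv2.imwrite('pics/w2.png',c); np.savez('w2.npz',K=K,E=E); o=ctrl.get_obs(); print(o['tool_pos'],o['tool_rot'],o['t'],proj(K,E,[.535,-.028,.132]))
```

```text
pulley [0.40745502 0.33201483 0.039     ]
[ 0.49964109 -0.03490562  0.24982651] [-4.99938649e-01 -3.10112978e+00 -3.50658845e-04] 2.875 [346.51168472 224.50143469]
```

View pics/w2.png

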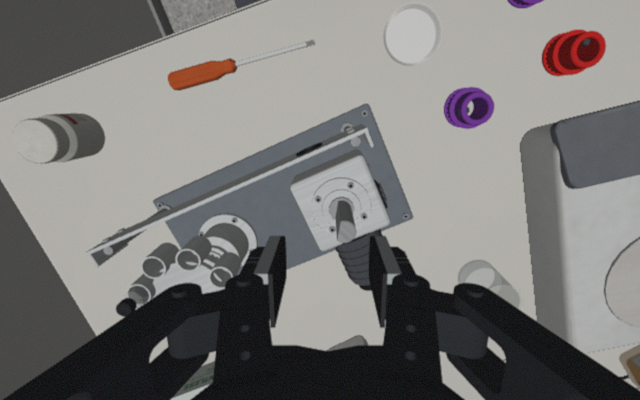

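Run:
```python
import cv2
c=cv2.imread('pics/w2.png')[112:257,275:400]
c=cv2.convertScaleAbs(c,alpha=1.3)
cv2.imwrite('pics/c2.png',cv2.resize(c,None,fx=4,fy=4,interpolation=cv2.INTER_CUBIC))
```

```text
(no output)
```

View pics/c2.png

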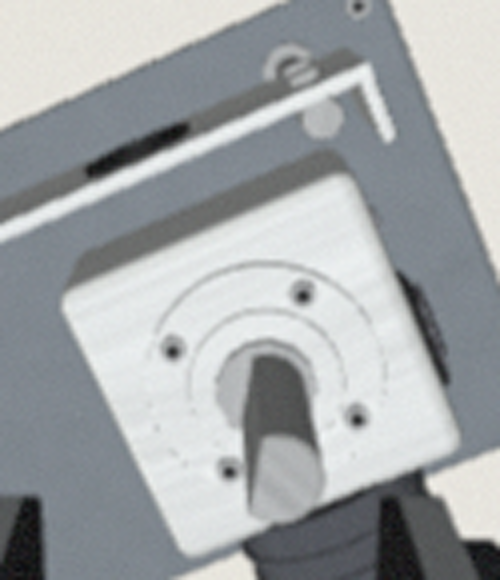

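The crop shows the shaft's end face centred at crop (281,479), which is image (345,231.5). The flat is on its left, facing left and slightly up. The guard corner is at (368,128), its far end near (88,250), and the black hole at (309,149.5).

Run:
```python
from h import *
np.set_printoptions(precision=4,suppress=True)
z=np.load('w2.npz');K,E=z['K'],z['E']
s=at_z(K,E,345,231.5,.132);sh=at_z(K,E,341.5,208,.072)
a=at_z(K,E,367.5,128.5,.13);b=at_z(K,E,89,250,.13);h=at_z(K,E,309,149.5,.113)
print('shaft',s,'shoulder',sh,'guard',a,b,'hole',h)
d=(b-a)[:2];L=np.linalg.norm(d);print('len',L,'y yaw',np.degrees(np.arctan2(d[1],d[0])))
y=d/L; x=np.array([y[1],-y[0]]); 
for n,p in [('a',a),('b',b),('hole',h)]: print(n,'drive x,y',(p-s)[:2]@x,(p-s)[:2]@y)
e1=at_z(K,E,275+262/4,112+437/4,.132);e2=at_z(K,E,275+250/4,112+510/4,.132)
f=(e1-e2)[:2];n=np.array([f[1],-f[0]]);n=n*np.sign(n@y); print('flat deg from x',np.degrees(np.arctan2(n@y,n@x)),'dist',(e1-s)[:2]@n/np.linalg.norm(n))
t=np.load('top0.npz'); print('hole dir yaw',np.degrees(np.arctan2(*(h-s)[1::-1])))
```

```text
shaft [ 0.5406 -0.0311  0.132 ] shoulder [ 0.5395 -0.0311  0.072 ] guard [0.4651 0.0112 0.13  ] [ 0.4881 -0.2452  0.13  ] hole [ 0.4682 -0.0389  0.113 ]
len 0.2574454543422962 y yaw -84.85605862091185
a drive x,y 0.07142447062620078 -0.048917386868181194
b drive x,y 0.07142447062620078 0.20852806747411506
hole drive x,y 0.07281304603391296 0.0012624240360073098
flat deg from x 58.29650354038099 dist 0.005143674979435115
hole dir yaw -173.86277064863302
```

```bash
python3 go.py .5413 -.0289 .15 63.5 4
```

```text
yaw now 71.68 q6 -1.4696839189999304
[-0.189, 0.094, 0.499] [0.0, -0.001, 0.256]
[-0.185, 0.101, 0.499] [0.0, -0.001, 0.256]
[-0.181, 0.107, 0.499] [0.0, -0.001, 0.256]
[-0.177, 0.114, 0.499] [0.0, -0.001, 0.256]
```

Request:
play_rows --series '[[0.45,[-0.19,0.094,0.5],[0,0,0.256]],[0.45,[-0.185,0.1,0.5],[0,0,0.256]],[0.45,[-0.18,0.107,0.5],[0,0,0.256]],[0.45,[-0.177,0.114,0.5],[0,0,0.256]],[0.45,[0,0,0],[0,0,0]],[0.45,[0,0,0],[0,0,0]]]'

```text
t: 3.62
tool_pos: [0.5418, -0.0299, 0.151]
tool_rot: [0.721, 3.057, 0.0]
contact_force: [-0.3, 0.9, 0.3]
opening: 0.0382
grip_force: 0.0
```

```bash
python3 go.py .5413 -.0289 .098 63.5 4;  python3 - <<'E'
from h import *
z=np.load('w2.npz')
c,K,E=cam('wrist'); cv2.imwrite('pics/w3.png',c); print(proj(K,E,[.5402,-.0311,.132]))
E
```

```text
yaw now 63.45 q6 -1.299711704138234
[0.005, 0.003, 0.265] [0.0, 0.002, -0.002]
[0.004, 0.003, 0.265] [0.0, 0.002, -0.002]
[0.004, 0.003, 0.265] [0.0, 0.002, -0.002]
[0.004, 0.003, 0.265] [0.0, 0.002, -0.002]
[321.15472541 235.15280652]
```

Request:
play_rows --series '[[0.45,[0.005,0.003,0.265],[0,0,0]],[0.45,[0.005,0.003,0.265],[0,0,0]],[0.45,[0.005,0.003,0.265],[0,0,0]],[0.45,[0.005,0.003,0.265],[0,0,0]],[0.45,[0,0,0],[0,0,0]]]'

```text
t: 4.3
tool_pos: [0.5396, -0.0291, 0.095]
tool_rot: [-0.723, -3.054, 0.0]
contact_force: [-0.4, 0.3, 0.2]
opening: 0.0387
grip_force: 0.0
```

Request:
play_rows --series '[[0,[0,0,0],[0,0,0]],[0,[0,0,0],[0,0,0]],[0,[0,0,0],[0,0,0]],[0,[0,0,0],[0,0,0]]]' --force 20

```text
t: 4.8
tool_pos: [0.5406, -0.0308, 0.0976]
tool_rot: [-0.724, -3.057, 0.005]
contact_force: [-3.6, -5.3, -0.2]
opening: 0.0145
grip_force: 23.2
```

Request:
play_rows --series '[[0,[0,-0.042,0],[0,0,0]],[0,[0,0,0],[0,0,0]],[0,[0,0,0],[0,0,0]],[0,[0,0,0],[0,0,0]]]' --force 80

```text
t: 5.3
tool_pos: [0.5406, -0.0309, 0.0977]
tool_rot: [0.723, 3.056, 0.001]
contact_force: [1.1, 2.6, 3.1]
opening: 0.0135
grip_force: 78.6
```

```bash
python3 -c "
from h import *
o=ctrl.get_obs(); A=R.from_rotvec(o['tool_rot'])
print(o['tool_pos'],np.degrees(np.arctan2(*A.as_matrix()[1::-1,1])),A.inv().apply(o['contact_force']),o['wrist_torque'],o['opening'],o['q'])"
```

```text
[ 0.54056626 -0.03088696  0.09770391] 63.3760714400745 [ 0.20534615  2.84635247 -3.10036491] [ 0.61610429 -0.23209295 -0.1263479 ] 0.013458053737373774 [-1.94954827e-01 -2.48495308e-02  1.92362240e+00  8.23617860e-04
  1.24159644e+00 -1.30134120e+00]
```

Request:
play_rows --series '[[0,[-0.004,0,0],[0,0,0.6]],[0,[-0.004,0,0],[0,0,0.6]],[0,[-0.004,0,0],[0,0,0.6]],[0,[-0.004,0,0],[0,0,0.6]],[0,[-0.004,0,0],[0,0,0.6]],[0,[-0.004,0,0],[0,0,0.6]],[0,[-0.004,0,0],[0,0,0.6]],[0,[-0.004,0,0],[0,0,0.6]]]'

```text
t: 6.3
tool_pos: [0.5419, -0.0317, 0.0977]
tool_rot: [1.69, 2.647, 0.002]
contact_force: [1.1, 3.6, 0.2]
opening: 0.0133
grip_force: 78.3
```

Request:
play_rows --series '[[0,[-0.004,0,0],[0,0,0.6]],[0,[-0.004,0,0],[0,0,0.6]],[0,[-0.004,0,0],[0,0,0.6]],[0,[-0.004,0,0],[0,0,0.65]],[0,[0,0,0],[0,0,0]],[0,[0,0,0],[0,0,0]]]'

```text
t: 7.05
tool_pos: [0.5423, -0.0325, 0.0977]
tool_rot: [2.113, 2.323, 0.003]
contact_force: [2.2, 4.2, 1.2]
opening: 0.0136
grip_force: 78.3
```

```bash
cat > st.py <<'E'
from h import *
np.set_printoptions(precision=4,suppress=True)
o=ctrl.get_obs(); A=R.from_rotvec(o['tool_rot'])
print(o['tool_pos'],'yaw',np.degrees(np.arctan2(*A.as_matrix()[1::-1,1])),'tiltz',A.as_matrix()[:2,2],'F tool',A.inv().apply(o['contact_force']),'M tool',A.inv().apply(o['wrist_torque']),o['opening'],o['grip_force'],o['t'])
E
python3 st.py
```

```text
[ 0.5423 -0.0325  0.0977] yaw 5.40812173699979 tiltz [0.0023 0.0008] F tool [ 3.9273  2.6112 -1.1563] M tool [-0.5295  0.6004  0.0611] 0.013589706722545008 78.2947663289815 7.05
```

Flat turned to face the hole (yaw 5.4°, matching the drive's x). I release it and grip across the round at 90° to centre the other axis, in the orientation used for fitting.

Request:
play_rows --series '[[0.45,[0,0,0],[0,0,0]],[0.45,[0,0,0],[0,0,0]],[0.45,[0,0,0],[0,0,0]],[0.45,[0,-0.05,0],[0,0,0]]]' --force 20

```text
t: 7.55
tool_pos: [0.5388, -0.0335, 0.097]
tool_rot: [-2.115, -2.323, 0.001]
contact_force: [-0.2, -0.2, 0.2]
opening: 0.0385
grip_force: 0.0
```

```bash
python3 st.py; python3 go.py .5399 -.0330 .0977 95.4 12
```

```text
[ 0.5388 -0.0335  0.097 ] yaw 5.36994326323684 tiltz [-0.0003 -0.0003] F tool [-0.1927 -0.2006 -0.1597] M tool [ 0.004   0.0797 -0.0491] 0.0385419596023807 0.0 7.55
yaw now 5.37 q6 -0.2934510867151782
[0.001, 0.002, -0.001] [-0.0, -0.0, -0.938]
[0.0, 0.002, -0.001] [-0.0, -0.0, -0.938]
[0.0, 0.002, -0.001] [-0.0, -0.0, -0.938]
[-0.0, 0.002, -0.001] [-0.0, -0.0, -0.938]
[-0.0, 0.002, -0.001] [-0.0, -0.0, -0.938]
[-0.001, 0.002, -0.001] [-0.0, -0.0, -0.938]
[-0.001, 0.002, -0.001] [-0.0, -0.0, -0.938]
[-0.001, 0.002, -0.001] [-0.0, -0.0, -0.938]
[-0.001, 0.002, -0.001] [-0.0, -0.0, -0.938]
[-0.002, 0.001, -0.001] [-0.0, -0.0, -0.938]
[-0.002, 0.001, -0.001] [-0.0, -0.0, -0.938]
[-0.002, 0.001, -0.001] [-0.0, -0.0, -0.938]
```

Request:
play_rows --series '[[0.45,[0,0.02,0],[0,0,-0.938]],[0.45,[0,0,0],[0,0,-0.938]],[0.45,[0,0,0],[0,0,-0.938]],[0.45,[0,0,0],[0,0,-0.938]],[0.45,[0,0,0],[0,0,-0.938]],[0.45,[0,0,0],[0,0,-0.938]],[0.45,[0,0,0],[0,0,-0.938]],[0.45,[0,0,0],[0,0,-0.938]]]'

```text
t: 8.55
tool_pos: [0.5397, -0.0333, 0.0971]
tool_rot: [-0.663, -3.071, 0.0]
contact_force: [-0.5, -0.3, 0.2]
opening: 0.0384
grip_force: 0.0
```

Request:
play_rows --series '[[0.45,[0,0,0],[0,0,-0.938]],[0.45,[0,0,0],[0,0,-0.938]],[0.45,[0,0,0],[0,0,-0.938]],[0.45,[0,0,0],[0,0,-0.938]],[0.45,[0,0,0],[0,0,0]],[0.45,[0,0,0],[0,0,0]]]'

```text
t: 9.3
tool_pos: [0.5398, -0.0333, 0.0971]
tool_rot: [0.146, -3.138, 0.0]
contact_force: [-0.4, 0.3, -1.4]
opening: 0.0386
grip_force: 0.0
```

```bash
python3 st.py
```

```text
[ 0.5398 -0.0333  0.0971] yaw 95.31257803344849 tiltz [-0.0001 -0.0001] F tool [0.3584 0.3043 1.4468] M tool [-0.0055  0.0125 -0.0027] 0.038600567269359995 0.0 9.3
```

Request:
play_rows --series '[[0,[0,0,0],[0,0,0]],[0,[0,0,0],[0,0,0]],[0,[0,0,0],[0,0,0]],[0,[0,0,0],[0,0,0]]]' --force 40

```text
t: 9.8
tool_pos: [0.5399, -0.0332, 0.0972]
tool_rot: [0.148, -3.138, 0.0]
contact_force: [-0.5, 0.4, 1.9]
opening: 0.0192
grip_force: 39.5
```

```bash
python3 st.py
```

```text
[ 0.5399 -0.0332  0.0972] yaw 95.40942601035825 tiltz [-0.0001 -0.    ] F tool [ 0.4605  0.4041 -1.8758] M tool [-0.0345  0.1996  0.0519] 0.01916854096461729 39.51886306760571 9.8
```

Shaft axis at (0.5399, −0.0332), symmetric grip. Now release and go up and over to the pulley.

Request:
play_rows --series '[[0.45,[0,0,0],[0,0,0]],[0.45,[0,0,0],[0,0,0]],[0.45,[0,0,-0.5],[0,0,0]],[0.45,[0,0,-1],[0,0,0]],[0.45,[0,0,-0.7],[0,0,0]],[1,[0,0,0],[0,0,0]]]' --force 20

```text
t: 10.55
tool_pos: [0.5421, -0.0336, 0.2115]
tool_rot: [-0.148, 3.13, -0.003]
contact_force: [0.8, 0.5, 0.3]
opening: 0.0554
grip_force: 0.0
```

```bash
python3 st.py; python3 go.py .407 .330 .15 95.4 8
```

```text
[ 0.5421 -0.0336  0.2115] yaw 95.41881942050703 tiltz [ 0.0077 -0.0015] F tool [-0.7946  0.3925 -0.3273] M tool [-0.0312  0.0061  0.0364] 0.055380290418765805 0.0 10.55
yaw now 95.42 q6 -1.8644029042650923
[0.252, 0.937, 0.15] [-0.002, 0.007, 0.0]
[0.252, 0.937, 0.15] [-0.002, 0.007, 0.0]
[0.251, 0.937, 0.151] [-0.002, 0.007, 0.0]
[0.251, 0.937, 0.151] [-0.002, 0.007, 0.0]
[0.251, 0.937, 0.152] [-0.002, 0.007, 0.0]
[0.251, 0.937, 0.152] [-0.002, 0.007, 0.0]
[0.251, 0.937, 0.153] [-0.002, 0.007, 0.0]
[0.251, 0.937, 0.153] [-0.002, 0.007, 0.0]
```

Request:
play_rows --series '[[1,[0.25,0.937,0.1],[0,0,0]],[1,[0.25,0.937,0.1],[0,0,0]],[1,[0.25,0.937,0.15],[0,0,0]],[1,[0.25,0.937,0.15],[0,0,0]],[1,[0.25,0.937,0.15],[0,0,0]],[1,[0.25,0.937,0.15],[0,0,0]],[1,[0.25,0.937,0.2],[0,0,0]],[1,[0.25,0.937,0.2],[0,0,0]]]'

```text
t: 11.55
tool_pos: [0.4036, 0.3315, 0.1454]
tool_rot: [0.149, -3.137, 0.001]
contact_force: [-0.3, -0.0, 0.3]
opening: 0.0857
grip_force: 0.0
```

Request:
play_rows --series '[[1,[0,0,0],[0,0,0]],[1,[0,0,0],[0,0,0]],[1,[0,0,0],[0,0,0]]]'

```text
t: 11.92
tool_pos: [0.4054, 0.3296, 0.147]
tool_rot: [-0.146, 3.138, -0.0]
contact_force: [-0.0, -0.0, 1.3]
opening: 0.0854
grip_force: 0.0
```

```bash
python3 st.py
python3 - <<'E'
from h import *
c,K,E=cam('wrist'); cv2.imwrite('pics/w4.png',c); np.savez('w4.npz',K=K,E=E)
u,v=proj(K,E,[.407,.330,.03]); print(u,v)
u,v=int(u)-50,int(v)-50; print(u,v)
cr=cv2.resize(c[max(v,0):v+100,u:u+100],None,fx=6,fy=6,interpolation=cv2.INTER_CUBIC)
cv2.imwrite('pics/c4.png',cr[:600])
E
```

```text
[0.4054 0.3296 0.147 ] yaw 95.33421138949285 tiltz [ 0.     -0.0003] F tool [ 0.0065 -0.0307 -1.2689] M tool [ 0.0602 -0.0166  0.0083] 0.08536077595629789 0.0 11.925
326.06362082685007 189.60371598393073
276 139
```

View pics/c4.png

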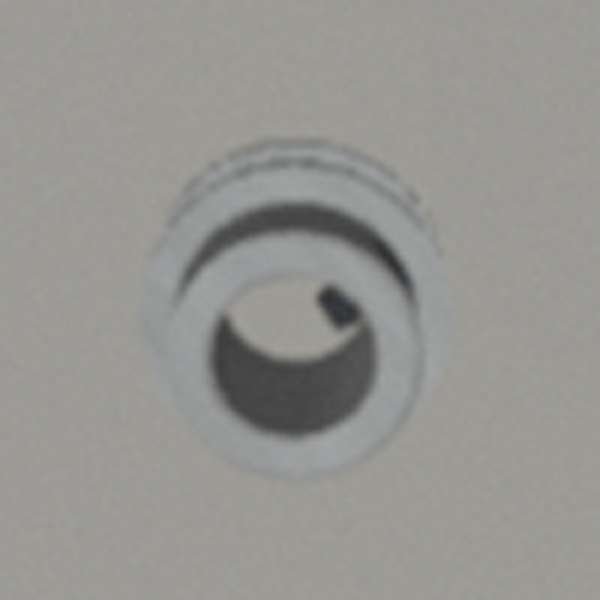

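The crop shows the hub's top circle centred at crop (294.5,354), which is image (324.7,197.6). The dark screw tip in the bore is at crop (340,306), which is image (332.3,189.6), up and to the right.

Run:
```python
from h import *
np.set_printoptions(precision=4,suppress=True)
z=np.load('w4.npz');K,E=z['K'],z['E']
P=lambda u,v,h: at_z(K,E,276+u/6-.42,139+v/6-.42,h)
c=P(294.5,354,.039); print('c',c,'hub dia',np.linalg.norm(P(172,353,.039)-P(418,353,.039)), 'rim ctr', P(297,320,.019))
for p in [(340,306),(328,290),(353,322)]:
    s=P(*p,.029); d=s-c; print(np.linalg.norm(d[:2]),np.degrees(np.arctan2(d[1],d[0])))
t=np.load('side0.npz');d=at_z(t['K'],t['E'],359.4,293,.029); print('side screw',d)
# predicted blob for several angles
for a in range(110,170,10):
    a_=np.radians(a); o=[]
    for r in (.0058,.011):
        for w in (-.003,.003): o.append((proj(K,E,c+[r*np.cos(a_)-w*np.sin(a_),r*np.sin(a_)+w*np.cos(a_),-.010])+.42-[276,139])*6)
    print(a,np.round(o).tolist())
```

```text
c [0.4111 0.3293 0.039 ] hub dia 0.03217834447635038 rim ctr [0.412  0.3296 0.019 ]
0.007181378256018874 127.24921703187972
0.007509445116414344 148.78912077846311
0.008014129200081654 106.48328149268706
side screw [0.3974 0.3384 0.029 ]
110 [[342.0, 343.0], [331.0, 302.0], [379.0, 334.0], [368.0, 292.0]]
120 [[343.0, 335.0], [325.0, 296.0], [378.0, 320.0], [360.0, 281.0]]
130 [[343.0, 327.0], [318.0, 292.0], [374.0, 306.0], [349.0, 271.0]]
140 [[341.0, 319.0], [310.0, 289.0], [368.0, 293.0], [337.0, 262.0]]
150 [[338.0, 312.0], [302.0, 287.0], [360.0, 281.0], [324.0, 256.0]]
160 [[333.0, 305.0], [293.0, 287.0], [350.0, 271.0], [310.0, 253.0]]
```

```bash
python3 go.py .4113 .3271 .075 44 8
```

```text
yaw now 95.32 q6 -1.1235573741956697
[-0.014, -0.008, 0.18] [0.0, 0.0, 0.802]
[-0.015, -0.006, 0.18] [0.0, 0.0, 0.802]
[-0.015, -0.004, 0.18] [0.0, 0.0, 0.802]
[-0.015, -0.003, 0.18] [0.0, 0.0, 0.802]
[-0.016, -0.001, 0.18] [0.0, 0.0, 0.802]
[-0.016, 0.001, 0.18] [0.0, 0.0, 0.802]
[-0.016, 0.003, 0.18] [0.0, 0.0, 0.802]
[-0.015, 0.004, 0.18] [0.0, 0.0, 0.802]
```

Request:
play_rows --series '[[0.7,[-0.014,-0.008,0.18],[0,0,0.8]],[0.7,[-0.015,-0.006,0.18],[0,0,0.8]],[0.7,[-0.015,-0.004,0.18],[0,0,0.8]],[0.7,[-0.015,-0.003,0.18],[0,0,0.8]],[0.7,[-0.015,-0.001,0.18],[0,0,0.8]],[0.7,[-0.015,0.001,0.18],[0,0,0.8]],[0.7,[-0.015,0.003,0.18],[0,0,0.8]],[0.7,[-0.015,0.004,0.18],[0,0,0.8]]]'

```text
t: 12.98
tool_pos: [0.4114, 0.3272, 0.0752]
tool_rot: [1.23, 2.89, 0.001]
contact_force: [0.2, 0.0, 0.3]
opening: 0.0598
grip_force: 0.0
```

Request:
play_rows --series '[[0.7,[0,0,0],[0,0,0]],[0.7,[0,0,0],[0,0,0]]]'

```text
t: 13.22
tool_pos: [0.4112, 0.3278, 0.0757]
tool_rot: [1.221, 2.894, 0.001]
contact_force: [-0.3, 1.1, 0.1]
opening: 0.0597
grip_force: 0.0
```

```bash
python3 st.py
python3 - <<'E'
from h import *
c,K,E=cam('wrist'); cv2.imwrite('pics/w5.png',c); np.savez('w5.npz',K=K,E=E)
u,v=proj(K,E,[.4113,.3271,.03]); print(u,v)
u,v=int(u)-65,min(int(v)-55,280); print(u,v)
cr=cv2.resize(c[max(v,0):v+120,u:u+130],None,fx=5,fy=5,interpolation=cv2.INTER_CUBIC)
cv2.imwrite('pics/c5.png',cr[:600])
E
```

```text
[0.4112 0.3278 0.0757] yaw 44.2554421692611 tiltz [0.0007 0.0004] F tool [ 0.9889  0.5032 -0.0786] M tool [0.0481 0.0518 0.0207] 0.05969945870387572 0.0 13.225
324.2270702925313 220.7717617763969
259 165
```

View pics/c5.png

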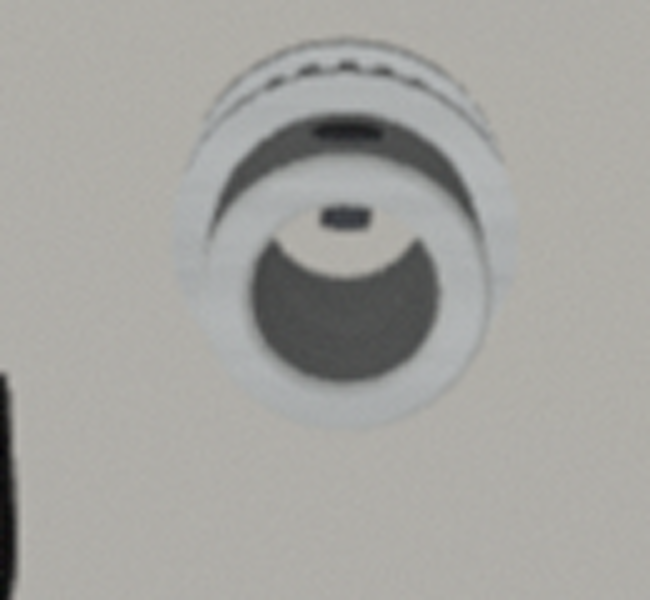

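The crop shows the hub's top circle centred at crop (345.5,292), the screw's outer end at (347,131) and its tip at (345,216), so it points almost exactly along tool +x.

Run:
```python
from h import *
np.set_printoptions(precision=4,suppress=True)
z=np.load('w5.npz');K,E=z['K'],z['E']
P=lambda u,v,h: at_z(K,E,259+u/5-.4,165+v/5-.4,h)
c=P(345.5,292,.039); o=ctrl.get_obs(); A=R.from_rotvec(o['tool_rot'])
print('c',c,'hub dia',np.linalg.norm(P(203,292,.039)-P(490,292,.039)),np.linalg.norm(P(345,155,.039)-P(345,430,.039)),'rim',np.linalg.norm(P(172,230,.019)-P(517,230,.019)))
print('c in tool', A.inv().apply(c-o['tool_pos']))
for p in [(347,131),(345,216)]:
    s=P(*p,.029); d=s-c; print(np.linalg.norm(d[:2]),np.degrees(np.arctan2(d[1],d[0])))
```

```text
c [0.4114 0.33   0.039 ] hub dia 0.03293136839047812 0.0336516083186867 rim 0.04353585900852036
c in tool [0.0014 0.0015 0.0368]
0.01642019803088254 133.46837936919766
0.00588500373046252 134.45167851449105
```

Request:
play_rows --series '[[0.7,[0.028,-0.01,0.25],[0,0,0.06]],[0.7,[0,0,0.4],[0,0,0]],[0.7,[0,0,0.3],[0,0,0]],[0.7,[0,0,0.15],[0,0,0]],[0.7,[0,0,0],[0,0,0]],[0.7,[0,0,0],[0,0,0]]]'

```text
t: 14.02
tool_pos: [0.4098, 0.329, 0.0207]
tool_rot: [1.234, 2.888, 0.001]
contact_force: [-0.4, 0.1, -0.2]
opening: 0.0595
grip_force: 0.0
```

```bash
python3 st.py
```

```text
[0.4098 0.329  0.0207] yaw 43.74029081520151 tiltz [0.001  0.0006] F tool [ 0.3103 -0.205   0.1596] M tool [ 0.0033 -0.0241  0.0211] 0.059539776372462785 0.0 14.025
```

Request:
play_rows --series '[[0,[0,0,0],[0,0,0]],[0,[0,0,0],[0,0,0]],[0,[0,0,0],[0,0,0]],[0,[0,0,0],[0,0,0]]]' --force 40

```text
t: 14.52
tool_pos: [0.4101, 0.3291, 0.021]
tool_rot: [1.234, 2.888, 0.002]
contact_force: [-0.9, 0.2, 5.0]
opening: 0.0319
grip_force: 40.3
```

```bash
python3 st.py
```

```text
[0.4101 0.3291 0.021 ] yaw 43.73585809406357 tiltz [0.0016 0.001 ] F tool [ 0.7728 -0.4451 -5.0224] M tool [-0.0623  0.0183  0.0046] 0.03185939486496659 40.33799502532929 14.525
```

Request:
play_rows --series '[[0,[0,0,-0.1],[0,0,0]],[0,[0,0,-0.3],[0,0,0]],[0,[0,0,-0.5],[0,0,0]],[0,[0,0,-0.8],[0,0,0]],[0,[0,0,-0.9],[0,0,0]],[0,[0,0,-0.8],[0,0,0]],[0,[0,0,0],[0,0,0]],[0,[0,0,0],[0,0,0]]]'

```text
t: 15.52
tool_pos: [0.4086, 0.3282, 0.1892]
tool_rot: [-1.234, -2.888, 0.002]
contact_force: [-0.4, 0.0, -2.0]
opening: 0.032
grip_force: 40.0
```

```bash
python3 st.py
python3 - <<'E'
from h import *
o=ctrl.get_obs();A=R.from_rotvec(o['tool_rot'])
c,K,E=cam('wrist'); cv2.imwrite('pics/w6.png',c); np.savez('w6.npz',K=K,E=E)
p=o['tool_pos']+[0,0,.014]
u,v=proj(K,E,p); print(u,v)
u,v=int(u)-80,min(int(v)-65,280); print(u,v)
cr=cv2.resize(c[max(v,0):v+120,u:u+160],None,fx=5,fy=5,interpolation=cv2.INTER_CUBIC)
cv2.imwrite('pics/c6.png',cr[:600])
E
python3 go.py .5399 -.0332 .19 95.4 10
```

```text
[0.4086 0.3282 0.1892] yaw 43.73856151362334 tiltz [-0.0014 -0.0008] F tool [ 0.2673 -0.2395  1.9817] M tool [-0.0156 -0.0386 -0.0672] 0.03202171768585918 39.96566834393889 15.525
324.11916324632887 268.31861786683663
244 203
yaw now 43.74 q6 -0.22866612319388696
[-0.704, -0.309, -0.003] [-0.002, -0.002, -0.646]
[-0.673, -0.371, -0.003] [-0.002, -0.002, -0.646]
[-0.637, -0.43, -0.003] [-0.002, -0.002, -0.646]
[-0.596, -0.486, -0.003] [-0.002, -0.002, -0.646]
[-0.55, -0.538, -0.003] [-0.002, -0.002, -0.646]
[-0.499, -0.585, -0.003] [-0.002, -0.002, -0.646]
[-0.444, -0.628, -0.003] [-0.002, -0.002, -0.646]
[-0.386, -0.665, -0.003] [-0.002, -0.002, -0.646]
[-0.324, -0.697, -0.003] [-0.002, -0.002, -0.646]
[-0.26, -0.723, -0.003] [-0.002, -0.002, -0.646]
```

View pics/c6.png

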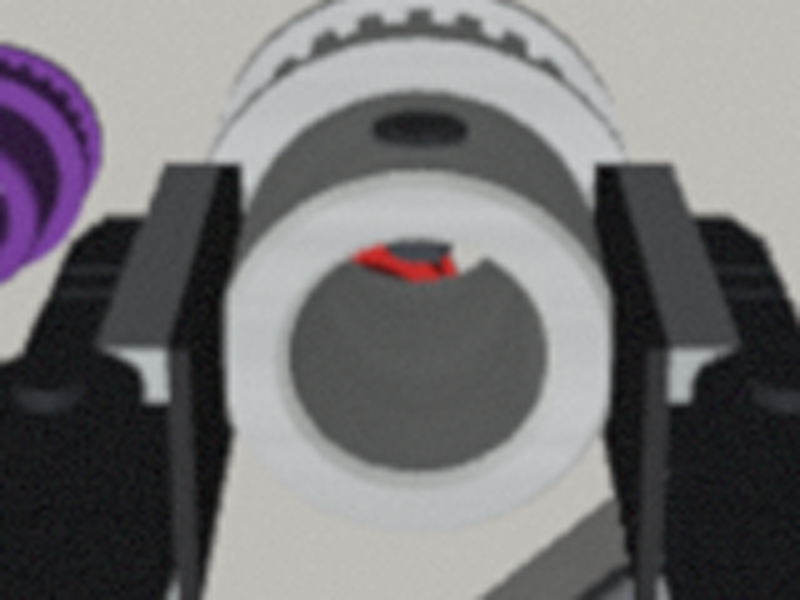

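The pulley is held level between the pads; the hub top is centred at crop (419,350) and the screw at (421,129), facing tool +x.

Run:
```python
from h import *
np.set_printoptions(precision=4,suppress=True)
z=np.load('w6.npz');K,E=z['K'],z['E']
o=ctrl.get_obs();A=R.from_rotvec(o['tool_rot']);T=np.array(o['tool_pos'])
P=lambda u,v,h: A.inv().apply(at_z(K,E,244+u/5-.4,203+v/5-.4,T[2]+h)-T)
for h in (.018,.016,.020):
  print(h,'ctr',P(419,350,h),'dia',np.linalg.norm(P(419,170,h)-P(419,530,h)),'bore ctr',P(418,353,h),'screw',P(421,129,h-.010)-P(419,350,h))
```

```text
0.018 ctr [-0.0005  0.0018 -0.018 ] dia 0.033710635902660636 bore ctr [-0.0008  0.0017 -0.018 ] screw [0.0159 0.0002 0.01  ]
0.016 ctr [-0.0016  0.0018 -0.016 ] dia 0.034247990102987236 bore ctr [-0.0019  0.0017 -0.016 ] screw [0.0162 0.0002 0.01  ]
0.02 ctr [ 0.0006  0.0018 -0.02  ] dia 0.03317328170233408 bore ctr [ 0.0004  0.0017 -0.02  ] screw [0.0156 0.0002 0.01  ]
```

Request:
play_rows --series '[[0,[-0.7,-0.31,0],[0,0,-0.646]],[0,[-0.67,-0.37,0],[0,0,-0.646]],[0,[-0.64,-0.43,0],[0,0,-0.646]],[0,[-0.6,-0.49,0],[0,0,-0.646]],[0,[-0.55,-0.54,0],[0,0,-0.646]],[0,[-0.5,-0.585,0],[0,0,-0.646]],[0,[-0.44,-0.63,0],[0,0,-0.646]],[0,[-0.386,-0.665,0],[0,0,-0.646]]]'

```text
t: 16.58
tool_pos: [0.5133, 0.0383, 0.1875]
tool_rot: [-0.13, -3.135, -0.0]
contact_force: [0.3, -0.1, -1.9]
opening: 0.0324
grip_force: 40.0
```

Request:
play_rows --series '[[0,[-0.32,-0.7,0],[0,0,-0.646]],[0,[-0.25,-0.72,0],[0,0,-0.646]],[0,[0,0,0],[0,0,0]],[0,[0,0,0],[0,0,0]],[0,[0,0,0],[0,0,0]]]'

```text
t: 17.2
tool_pos: [0.5393, -0.0317, 0.1893]
tool_rot: [0.15, -3.137, -0.001]
contact_force: [0.2, 0.2, -2.0]
opening: 0.032
grip_force: 40.1
```

```bash
python3 st.py; python3 go.py .5394 -.0332 .165 95.4 2
```

```text
[ 0.5393 -0.0317  0.1893] yaw 95.46821734019503 tiltz [-0.0015  0.0005] F tool [-0.2499  0.198   1.9668] M tool [-0.0171  0.0027 -0.004 ] 0.0320112177705139 40.13705515768379 17.2
yaw now 95.47 q6 -1.862897276132596
[0.001, -0.015, 0.243] [0.002, -0.005, 0.004]
[0.001, -0.015, 0.243] [0.002, -0.005, 0.004]
```

Request:
play_rows --series '[[0,[0,-0.015,0.24],[0.002,-0.005,0.004]],[0,[0,-0.015,0.24],[0.002,-0.005,0.004]],[0,[0,0,0],[0,0,0]],[0,[0,0,0],[0,0,0]],[0,[0,0,0],[0,0,0]]]'

```text
t: 17.82
tool_pos: [0.5405, -0.0343, 0.1666]
tool_rot: [-0.147, 3.136, -0.001]
contact_force: [-0.6, 0.5, -2.2]
opening: 0.0321
grip_force: 40.1
```

```bash
python3 st.py
python3 - <<'E'
from h import *
c,K,E=cam('wrist'); cv2.imwrite('pics/w7.png',c)
cr=cv2.resize(c[203:323,244:404],None,fx=5,fy=5,interpolation=cv2.INTER_CUBIC)
cv2.imwrite('pics/c7.png',cr)
E
python3 go.py .5394 -.0332 .153 95.4 2
```

```text
[ 0.5405 -0.0343  0.1666] yaw 95.35127108685299 tiltz [ 0.0023 -0.0006] F tool [0.5882 0.5693 2.2082] M tool [0.0211 0.0535 0.0649] 0.03209965965171897 40.136971729807556 17.825
yaw now 95.35 q6 -1.8649470639543768
[0.01, 0.012, 0.137] [-0.003, 0.008, -0.003]
[0.01, 0.012, 0.137] [-0.003, 0.008, -0.003]
```

View pics/c7.png

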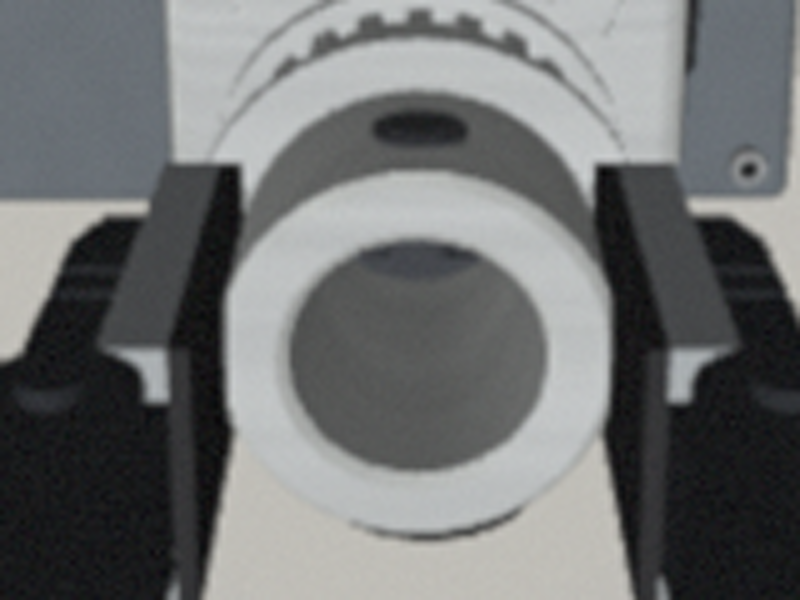

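The pulley is still held with the screw at crop (420,128), facing the guard, and the gearbox is symmetric behind it. That was the last picture, so I'll let the arm settle and go by force from here.

Request:
play_rows --series '[[0,[0,0,0],[0,0,0]],[0,[0,0,0],[0,0,0]],[0,[0,0,0],[0,0,0]],[0,[0,0,0],[0,0,0]]]'

```text
t: 18.38
tool_pos: [0.5402, -0.0342, 0.1661]
tool_rot: [-0.147, 3.137, -0.001]
contact_force: [0.5, -0.5, -1.5]
opening: 0.0321
grip_force: 40.1
```

```bash
python3 go.py .5394 -.0332 .153 95.4 2; python3 st.py
```

```text
yaw now 95.35 q6 -1.8649588631895455
[0.007, 0.011, 0.131] [-0.002, 0.005, -0.003]
[0.007, 0.011, 0.131] [-0.002, 0.005, -0.003]
[ 0.5402 -0.0342  0.1661] yaw 95.35456953800232 tiltz [ 0.0014 -0.0004] F tool [-0.444  -0.5756  1.508 ] M tool [ 0.0346  0.0074 -0.0166] 0.03210565672143474 40.13753444887698 18.375
```

Request:
play_rows --series '[[0,[0.01,0.016,0.1],[0,0,0]],[0,[0,0,0.1],[0,0,0]],[0,[0,0,0],[0,0,0]],[0,[0,0,0],[0,0,0]],[0,[0,0,0],[0,0,0]],[0,[0,0,0],[0,0,0]]]'

```text
t: 19.12
tool_pos: [0.5397, -0.0335, 0.1563]
tool_rot: [-0.147, 3.136, -0.001]
contact_force: [-0.6, -0.4, -0.6]
opening: 0.0322
grip_force: 40.1
```

```bash
python3 go.py .5394 -.0332 .148 95.4 4; python3 st.py
```

```text
yaw now 95.35 q6 -1.8638101230288489
[0.002, 0.002, 0.041] [-0.001, 0.003, -0.001]
[0.002, 0.002, 0.041] [-0.001, 0.003, -0.001]
[0.002, 0.002, 0.041] [-0.001, 0.003, -0.001]
[0.002, 0.002, 0.041] [-0.001, 0.003, -0.001]
[ 0.5397 -0.0335  0.1563] yaw 95.35446944751666 tiltz [ 0.0018 -0.0005] F tool [ 0.6542 -0.3522  0.6309] M tool [-0.0038 -0.0158  0.0111] 0.03215661903878982 40.13815716840327 19.125
```

Request:
play_rows --series '[[0,[0.003,0.003,0.04],[-0.002,0.005,0]],[0,[0.003,0.003,0.04],[-0.002,0.005,0]],[0,[0,0,0.04],[0,0,0]],[0,[0,0,0.04],[0,0,0]],[0,[0,0,0],[0,0,0]],[0,[0,0,0],[0,0,0]]]'

```text
t: 19.88
tool_pos: [0.5393, -0.0332, 0.1481]
tool_rot: [-0.147, 3.138, -0.0]
contact_force: [-0.7, -0.3, -1.9]
opening: 0.0323
grip_force: 40.1
```

```bash
python3 st.py
```

```text
[ 0.5393 -0.0332  0.1481] yaw 95.35284112197321 tiltz [ 0. -0.] F tool [ 0.68   -0.2192  1.9345] M tool [-0.0152  0.0353  0.0254] 0.03229436463187417 40.138696865178645 19.875
```

Five mm over the end with no contact force. I continue down slowly.

Request:
play_rows --series '[[0,[0,0,0.05],[0,0,0]],[0,[0,0,0.05],[0,0,0]],[0,[0,0,0.05],[0,0,0]],[0,[0,0,0.05],[0,0,0]],[0,[0,0,0.05],[0,0,0]],[0,[0,0,0.05],[0,0,0]],[0,[0,0,0],[0,0,0]],[0,[0,0,0],[0,0,0]]]'

```text
t: 20.88
tool_pos: [0.5394, -0.0332, 0.1332]
tool_rot: [-0.147, 3.138, -0.0]
contact_force: [-0.2, 0.4, -0.3]
opening: 0.032
grip_force: 40.1
```

```bash
python3 st.py
```

```text
[ 0.5394 -0.0332  0.1332] yaw 95.35359200073832 tiltz [ 0.0002 -0.    ] F tool [0.1214 0.4057 0.2603] M tool [0.0001 0.0014 0.0251] 0.032029849023394855 40.13837671838701 20.875
```

Request:
play_rows --series '[[0,[0,0,0.04],[0,0,0]],[0,[0,0,0.03],[0,0,0]],[0,[0,0,0.03],[0,0,0]],[0,[0,0,0.03],[0,0,0]],[0,[0,0,0.03],[0,0,0]],[0,[0,0,0],[0,0,0]]]'

```text
t: 21.62
tool_pos: [0.5392, -0.0332, 0.1249]
tool_rot: [0.147, -3.138, -0.0]
contact_force: [0.6, 0.8, -1.4]
opening: 0.0322
grip_force: 40.1
```

```bash
python3 st.py
```

```text
[ 0.5392 -0.0332  0.1249] yaw 95.35482703979363 tiltz [-0.0003  0.    ] F tool [-0.6603  0.7504  1.3764] M tool [-0.0746 -0.0062  0.0642] 0.032179088457649926 40.13808793388307 21.625
```

Past the 26 mm limit with no force, so the screw is over the flat. Down to the belt line.

Request:
play_rows --series '[[0,[0,0,0.05],[0,0,0]],[0,[0,0,0.05],[0,0,0]],[0,[0,0,0.05],[0,0,0]],[0,[0,0,0.05],[0,0,0]],[0,[0,0,0.05],[0,0,0]],[0,[0,0,0.05],[0,0,0]],[0,[0,0,0],[0,0,0]]]'

```text
t: 22.5
tool_pos: [0.5392, -0.0332, 0.1097]
tool_rot: [0.147, -3.138, -0.0]
contact_force: [-1.6, 0.6, -1.9]
opening: 0.0321
grip_force: 40.2
```

```bash
python3 st.py
```

```text
[ 0.5392 -0.0332  0.1097] yaw 95.34871440962469 tiltz [-0.0002  0.0002] F tool [1.4879 0.733  1.8942] M tool [-0.0175  0.092   0.0457] 0.032138136005908195 40.15056964941323 22.5
```

Request:
play_rows --series '[[0,[0,0,0.047],[0,0,0]],[0,[0,0,0.047],[0,0,0]],[0,[0,0,0],[0,0,0]],[0,[0,0,0],[0,0,0]],[0,[0,0,0],[0,0,0]],[0,[0,0,0],[0,0,0]]]'

```text
t: 23.25
tool_pos: [0.5392, -0.0332, 0.1053]
tool_rot: [0.147, -3.138, -0.0]
contact_force: [-1.5, 0.0, -1.6]
opening: 0.0324
grip_force: 40.1
```

```bash
python3 st.py
python3 - <<'E'
from h import *
c,K,E=cam('wrist'); a=cv2.imread('pics/w6.png')
for (u,v,w,h) in [(314,222,28,14),(290,206,75,34)]:
    r=cv2.matchTemplate(c[v-12:v+h+12,u-12:u+w+12],a[v:v+h,u:u+w],cv2.TM_CCOEFF_NORMED); _,m,_,l=cv2.minMaxLoc(r); print(l[0]-12,l[1]-12,m)
E
```

```text
[ 0.5392 -0.0332  0.1053] yaw 95.35453339014633 tiltz [-0.0003  0.    ] F tool [1.5379 0.1498 1.5943] M tool [-0.0254  0.1411 -0.006 ] 0.0324118798292976 40.13570417650044 23.25
0 0 0.9943358898162842
0 0 0.9950672388076782
```

Request:
play_rows --series '[[0,[0.006,0,0.005],[0,0,0]],[0,[0,0,0],[0,0,0]],[0,[0,0,0],[0,0,0]],[0,[0,0,0],[0,0,0]]]'

```text
t: 23.8
tool_pos: [0.5392, -0.0333, 0.1053]
tool_rot: [-0.147, 3.138, -0.0]
contact_force: [-0.8, -0.1, -1.6]
opening: 0.0321
grip_force: 40.1
```

```bash
python3 st.py; python3 -c "
from station import ctrl
print(ctrl.finish_job())"
```

```text
[ 0.5392 -0.0333  0.1053] yaw 95.35175553609494 tiltz [ 0.0005 -0.    ] F tool [0.848  0.0105 1.6165] M tool [ 0.0019  0.0732 -0.0062] 0.03214549913687099 40.14106469694525 23.8
the job is handed in; nothing more can be done
None
```

I turned the shaft flat to the access hole, then slid the pulley on with no contact force above about 2 N. It is held still at the belt line, within about 0.3 mm by the arm's own reading, with its screw facing the hole; I handed the job in at 23.8 s, with no verdict returned.

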